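Set spring tweezers to their gap mark over the bench viewer

ROBOT

A 7-joint arm with a two-finger parallel gripper is mounted at the origin on the work surface. World frame = base frame: x ahead of the robot, y to its left, z up, the work surface at z = 0. Lengths are in m, angles in rad, forces in N, time in s.
With the tool pointing down it reaches from about 0.425 to 0.875 m from the base axis. Payload 8.4 kg.
Tool frame: the origin (TCP) lies at the very end of the fingers, on their centre line; the grasp point (between the pads) lies 19 mm behind it; z points along the fingers, y is the direction in which the jaws open and shut (so a half turn about z gives the same grasp; the last joint's range is limited). The gripper opens to 85 mm and grips with 20 to 120 N. Pads are 22 mm wide; open, the fingers measure 114 mm over their backs; the gripper's body (76 mm by 85 mm) begins 54 mm behind the grasp point. The pads swing forward as they close: fully open they stand 13 mm farther back than shut.
Start: joints at [1.207, 0.333, 0.04, 1.465, -0.013, 1.343, -0.059], TCP at [0.17, -0.627, 0.231] pointing down, gripper open.
Joint ranges: [-2.58, 2.58], [-0.38, 2.09], [-1.3, 1.39], [0.25, 2.4], [-1.5, 4.64], [0.08, 2.09], [-2.65, 2.65]. Speed limits (rad/s): [2.22, 2.22, 2.79, 2.79, 3.14, 3.14, 3.14].

INTERFACE

Orientations are given as a unit quaternion [w, x, y, z].
In Python, from plant import r gives the robot as it stands.
- The arm moves only by the shell command python3 -m jog 'ROWS'. ROWS is JSON, a list of rows, each an object of numbers: "x", "y", "z": the shift along the tool's x, y, z in cm; "turn": the turn about the tool's z in degrees; "jaw": the closure, from 0 (fully open) to 1 (shut). In form: [{"x": .., "y": .., "z": .., "turn": .., "jaw": ..}, ...]. A call has 1 to 5 rows; each row is the pose to reach, as a shift and turn from the pose commanded when the call began, along the tool's axes at that moment; what a row does not reach only later rows make up. A row lasts 1/8 s, in which the tool goes at most 62.5 mm and 10.7 degrees, less where a joint would pass 70% of its speed; a pose out of reach is approached as far as the arm can. A call with a gripper value outside its range is refused whole. The fingers move at their own pace and stop on an object; the grip force is fixed at half the most. Time passes only in rows, so rows that repeat a pose let the fingers close. It gives the time, the measured TCP pose, the force and the opening at its end, in the units of the state.
- r.get_obs(): the state, without advancing time (a new reading comes with each control period).
- r.camera(name): name is "scene" or "top"; returns a dict with "frame" (420x560x3 uint8, red, green, blue), "intrinsics" (3x3 intrinsics, pixels), "k1" (the pictures are not rectified: a ray, as slopes to the right and down, at radius r is drawn at 1 + k1 r^2 times it, then the intrinsics apply), "view" (4x4, takes a point from world to camera coordinates). Camera axes: x right, y down, z forward; pixel columns grow to the right and rows downward; lengths in m; the calibration is good to about 2 mm. A picture is of the moment at which its call begins. There is no depth.
- r.finish_job(): hands the job in, once; it reports no verdict.
Trained networks look in a picture, given as the dict that the camera call returned (one of the last four; its "shot" number tells which), for a name from the list of things; names that differ only in an ending like _2 or _b are one class to them, and where a whole thing is asked for, a point or a joint stands for the part that bears it (a point fixed in the world has none). Each returns a list of dicts, best first, with "confidence" (0 to 1); they miss things now and then, are a little off and sometimes report something else, mostly with a low value. They report only what shows in the picture. A call takes as long as a camera call.
- r.silhouettes(name, picture): "pixels" (420x560 bool, what is visible of it) and "box" ([left, top, width, height] in pixels, round what is visible of it).
The state is a dict: "clock": time; "joint_positions": joint angles; "dq": joint speeds; "joint_torque": joint torques, N m; "eef_pos": TCP position; "tool_rot": TCP orientation; "wrist_force": force on the tool from outside, world axes, zero at the start; "wrist_torque": the same for the moment, N m; "opening": opening from 0.0 (shut) to 1.0 (fully open).
Only numpy, scipy, OpenCV 4.12 (cv2) and the standard library are available. Lean on these libraries where they do the work, as an engineer would, in place of code of your own. Each camera call takes 0.05 s, during which the arm holds its last target. There are 200 camera calls.

TASK

Raise the bench viewer's folded lamp panel to 60 degrees, in line with the index bars beside it, so that it lights the lens, and let go so that it stays there. Then lift the spring tweezers off their wooden cradle and squeeze them to the marked 10 mm tip gap, never closing the tips right up, with the tips level over the viewer's lens and about 8 cm above the bench. Hold that gap steady for three seconds and finish still holding it there; leave everything else on the bench where it is.

Things in the scene. Friction and masses are not known exactly. Their poses are not given: they have to be found in the camera images.
- viewer: Bench viewer, a fixed grey instrument. Origin: on the bench; x from its low front to its rear, y to its left. Front apron (x -130 to -15 mm, 160 mm wide) 14 mm high, with a lens; rear block (x -15 to 110 mm) 47 mm high, carrying the folded lamp panel. Two thin index bars (y = +-76 mm) rise 90 mm from the hinge at 60 degrees, leaning to the front.
- lamp (a joint): Angle of the black, ribbed lamp panel with a white underside (110 mm long, 130 mm wide, 10 mm thick) in rad: 0 = folded level on the rear block, grows as its front edge is raised about the rear hinge, up to 2.0; 60 degrees = 1.047. Starts at 0 to 0.25. The hinge is stiff (friction 0.35 N m, 2 to 4 N at the tab) and stays where it is left.
- lamp_hinge (a point): Middle of the lamp's hinge axis, which lies along the viewer's y: 100 mm behind the viewer's origin, 54 mm above the bench. Fixed.
- lamp_tab (a point): Centre of the steel tab on the lamp's front edge: a round bar 16 mm in diameter, 30 mm long, axis along the viewer's y, 150 mm from the hinge axis, 40 mm off the panel's edge on a 10 mm wide stem. Pinched by its two end faces (30 mm apart) from above, it turns between the fingers as the lamp swings. Folded, it is 54 mm above the bench.
- lens (a point): Centre of the viewer's lens, a 50 mm round disc facing up, flush in the apron: 90 mm before the viewer's origin, 14 mm above the bench.
- cradle: The tweezers' fixed wooden cradle: a 190 x 100 mm base 6 mm high with two cross bars, 15 mm wide, 85 mm long, tops 30 mm above the bench, at x = -85 and +57 mm; the tweezers lie on the bars along its x. Origin: on the bench.
- tweezers: Loose spring tweezers (about 160 g), dark steel, 190 mm long, lying flat: two upright strips, 5 mm thick, 16 mm high, joined by a round bow 105 mm behind the origin. Origin: on the underside, mid-length of the grip pads, midway between the legs as they stand at the mark; 30 mm above the bench on the cradle. x points to the tips (75 mm ahead), y to the fixed leg; the moving leg is on the -y side.
- pads (a point): 8 mm above the tweezers' origin: mid-height between the light wooden grip pads (40 mm long, 16 mm high) on the legs' outer sides. Fixed leg's pad face: 17 mm to +y. At the mark the other is 17 mm to -y, parallel to it: 34 mm over both. Released: about 48 mm. Squeeze takes 3 N at first, 9 N at the mark, 12 N with the tips shut; 1 mm at the pads closes the tips by 1.7 mm. They balance here.
- gap_mark (a point): Dark line across a light metal strip that runs under both legs, 33 mm ahead of the tweezers' origin and fixed to the fixed leg. At the marked gap the inner face of the moving leg stands on this line (8 mm to -y of the middle line).
- leg (a joint): Squeeze angle of the moving leg about the bow in rad: 0 = released (tip gap 29 mm), 0.11 = at the mark (tip gap 10 mm), 0.16 = fully closed (tip gap about 1 mm); about 175 mm of tip gap per rad.
- tip_fixed (a point): Inner face of the fixed leg's tip, 70 mm ahead of the tweezers' origin, 5 mm to +y, 8 mm up.
- tip_moving (a point): Inner face of the moving leg's tip, opposite the other; the tip gap is the distance between the two.
- tips_mid (a point): Point between the tips at the mark: 70 mm ahead of the tweezers' origin, on its middle line, 8 mm up.
- rivet_tin: Bystander: open steel tin, 60 mm across, 55 mm high, on the bench. Leave alone.
- steel_block: Bystander: steel block 60 x 35 x 30 mm, on the bench. Leave alone.
- horseshoe: Bystander: horseshoe lying flat, about 90 x 100 mm, 12 mm thick, on the bench. Leave alone.
- hammer: Bystander: hammer lying flat, on the bench. Leave alone.
- wire_brush: Bystander: hand brush lying flat, on the bench. Leave alone.
- oil_can: Bystander: closed steel can, 60 mm across, 110 mm high, on the bench. Leave alone.
- chisel: Bystander: steel cold chisel about 175 mm long, lying flat, on the bench. Leave alone.

How it is judged:
By the outcome, as a careful person would: the job done as asked, in the order asked, and still so for the second after the job is handed in, while the arm keeps its last pose, push and grip.
It also fails if it takes over 59 s, if anything falls off the work surface, if the arm or the gripper's body presses on something with over 40 N, if the wrist force passes 120 N, or if a joint passes its speed limit or range.

## Working session

There is one attempt and no reset: what is moved stays moved. The work goes in short steps, Python scripts to look and compute and a shell command to move; the robot and the scene stay as the last step left them, time stands still between calls to the robot, and variables do not carry over. Pictures are saved under pics/ and viewed, about 8 in all and at most 12, crops included, and the job is handed in when it is done.

```bash
ls; mkdir -p pics; cat > h.py <<'E'
import numpy as np, cv2
from plant import r
from scipy.spatial.transform import Rotation as R
def proj(c,P):
    P=np.atleast_2d(P); p=(c['view'][:3,:3]@P.T).T+c['view'][:3,3]; s=p[:,:2]/p[:,2:]
    s=s*(1+c['k1']*(s**2).sum(1,keepdims=True)); K=c['intrinsics']
    return s@np.array(K)[:2,:2].T+np.array(K)[:2,2]
def unproj(c,uv,z):
    uv=np.atleast_2d(np.float64(uv)); K=np.array(c['intrinsics']); d=(uv-K[:2,2])/np.array([K[0,0],K[1,1]]); s=d.copy()
    for _ in range(20): s=d/(1+c['k1']*(s**2).sum(1,keepdims=True))
    V=np.array(c['view']); ray=np.c_[s,np.ones(len(s))]@V[:3,:3]; o=-V[:3,:3].T@V[:3,3]
    return o+ray*((z-o[2])/ray[:,2])[:,None]
def save(c,n,crop=None,f=1):
    im=c['frame'][:,:,::-1]
    if crop: x,y,w,h=crop; im=im[y:y+h,x:x+w]
    cv2.imwrite('pics/'+n,cv2.resize(im,None,fx=f,fy=f,interpolation=cv2.INTER_CUBIC))
E
python3 - <<'E'
from h import *
a=r.camera('top'); b=r.camera('scene')
for c in (a,b):
    c['view']=np.array(c['view']); V=c['view'];print(-V[:3,:3].T@V[:3,3],V[2,:3],c['k1'],np.array(c['intrinsics'])[0,0])
im=np.vstack([a['frame'],b['frame']])[:,:,::-1]
cv2.imwrite('pics/a.png',cv2.resize(a['frame'][:,:,::-1],(800,600)));cv2.imwrite('pics/b.png',cv2.resize(b['frame'][:,:,::-1],(800,600)))
import pickle;pickle.dump((a,b),open('ab.pkl','wb'))
for n in ['viewer','lamp','cradle','tweezers','rivet_tin','steel_block','horseshoe','hammer','wire_brush','oil_can','chisel']:
    for c,k in ((a,'top'),(b,'scene')):
        s=r.silhouettes(n,c)
        if s: print(n,k,[(round(x['confidence'],2),x['box']) for x in s[:2]])
print(r.get_obs())
E
```

```text
pics
[ 0.21683097 -0.01440059  1.48024038] [ 0.22726268  0.00261975 -0.97382997] -0.020285964347275753 536.5590845782758
[1.42125789 0.27520024 0.78915383] [-0.75832233 -0.23239039 -0.60905004] -0.02444356795773153 449.23198735379214
viewer top [(0.81, [337.3, 151.7, 69.5, 91.5]), (0.56, [271.6, 192.5, 17.3, 23.2])]
viewer scene [(0.86, [117.1, 203.3, 101.0, 66.1])]
lamp top [(0.69, [349.5, 153.1, 49.9, 58.2]), (0.57, [187.4, 173.7, 14.5, 63.6])]
lamp scene [(0.68, [122.0, 204.5, 65.7, 44.9]), (0.18, [346.7, 222.0, 28.6, 49.6])]
cradle top [(0.81, [169.1, 173.0, 43.0, 64.2])]
cradle scene [(0.6, [340.0, 230.5, 50.8, 57.7])]
tweezers top [(0.73, [175.4, 172.7, 27.3, 65.8]), (0.34, [334.8, 150.9, 79.3, 94.2])]
tweezers scene [(0.64, [351.8, 218.6, 25.5, 53.9])]
rivet_tin top [(0.85, [273.9, 143.4, 18.6, 22.6])]
rivet_tin scene [(0.88, [235.4, 256.8, 27.2, 31.8])]
steel_block top [(0.65, [270.0, 189.9, 21.2, 22.7])]
steel_block scene [(0.78, [255.3, 226.8, 22.9, 26.9])]
horseshoe top [(0.79, [256.5, 247.5, 38.0, 41.3])]
horseshoe scene [(0.57, [263.8, 191.4, 41.3, 23.9])]
hammer top [(0
[... 504 characters left out ...]
1.2, 'joint_positions': array([ 1.2067943 ,  0.33323198,  0.03993103,  1.46542823, -0.01339009,
        1.34333088, -0.05847928]), 'dq': array([-0.00015769, -0.00239213, -0.00010885, -0.0001358 , -0.00084454,
        0.00114192, -0.00021477]), 'joint_torque': array([-7.57381131e-04, -6.58305645e+01,  1.36236537e+00, -4.05827093e+01,
        1.64718402e-02,  2.85522503e-03, -1.75608375e-05]), 'eef_pos': array([ 0.1700676 , -0.62730321,  0.2312738 ]), 'tool_rot': array([-6.36503086e-05,  9.91250245e-01,  1.31996012e-01, -1.91953533e-05]), 'wrist_force': array([-0.63042396, -0.24751412,  0.40491268]), 'wrist_torque': array([-0.03817714, -0.02058709,  0.00885063]), 'opening': 0.9959277757808449}
```

View pics/a.png

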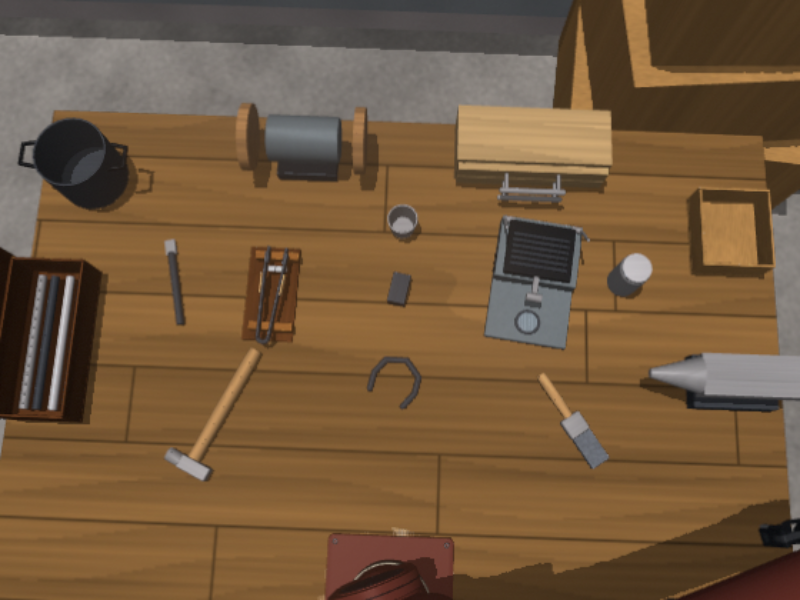

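View pics/b.png

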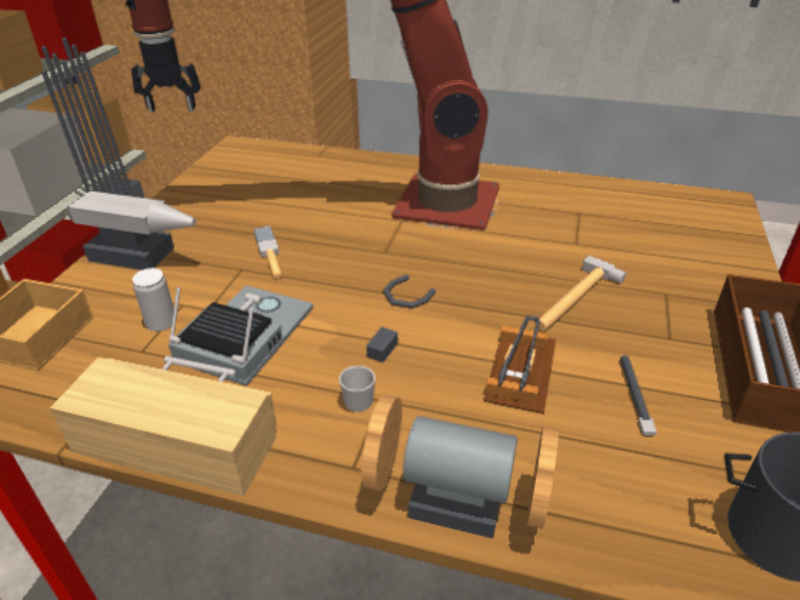

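The top view shows the viewer at about (530,290), lens at (527,322), lamp tab at (535,290), and the tweezers on the cradle at (272,295), tips up (+x). I'll zoom in on these.

```bash
python3 - <<'E'
from h import *; import pickle
a,b=pickle.load(open('ab.pkl','rb'))
def cr(c,x,y,w,h): return cv2.resize(c['frame'][y:y+h,x:x+w,::-1],(400,300),interpolation=cv2.INTER_CUBIC)
im=np.vstack([np.hstack([cr(a,310,145,136,102),cr(a,136,167,100,75)]),np.hstack([cr(b,105,190,120,90),cr(b,325,215,80,60)])])
cv2.imwrite('pics/c.png',im)
E
```

```text
(no output)
```

View pics/c.png

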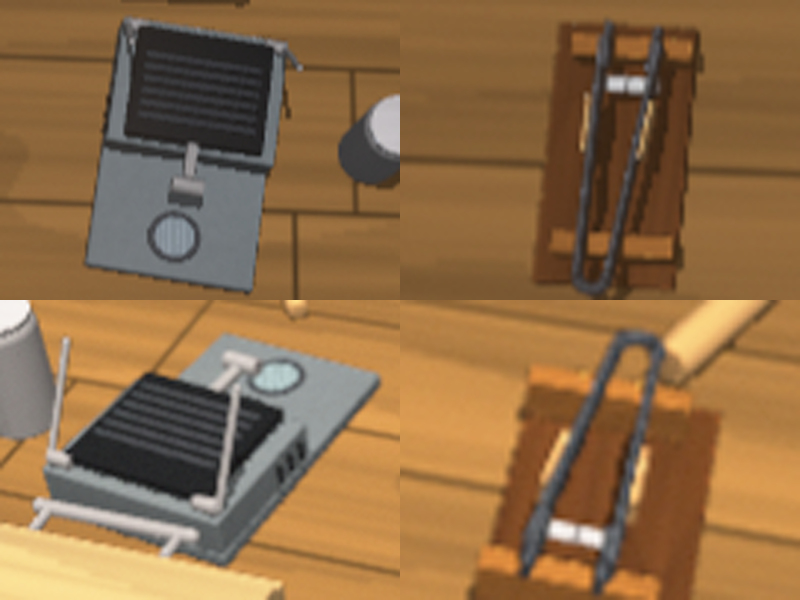

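```bash
cat > fit.py <<'E'
from h import *; import pickle
from scipy.optimize import least_squares
a,b=pickle.load(open('ab.pkl','rb'))
ft=lambda q:(310+q[0]*.34,145+q[1]*.34); fs=lambda q:(105+q[0]*.3,190+(q[1]-300)*.3)
gt=lambda q:(136+(q[0]-400)/4,167+q[1]/4); gs=lambda q:(325+(q[0]-400)/5,215+(q[1]-300)/5)
def tf(p,L): c,s=np.cos(p[2]),np.sin(p[2]); L=np.atleast_2d(L); return np.c_[p[0]+c*L[:,0]-s*L[:,1],p[1]+s*L[:,0]+c*L[:,1],L[:,2]]
V=[(-.09,0,.014),(-.13,.08,.014),(-.13,-.08,.014)]
def tab(l): return (.1-.15*np.cos(l),0,.054+.15*np.sin(l))
vt=np.array([ft(q) for q in [(174,237),(87,263),(250,291),(187,189)]]); vs=np.array([fs(q) for q in [(275,377),(380,376),(225,335),(239,360)]])
def f(p):
    L=V+[tab(p[3])]; W=tf(p,L); return np.r_[(proj(a,W)-vt).ravel(),(proj(b,W)-vs).ravel()]
s=least_squares(f,[.7,-.2,0,.1]); print('viewer',s.x,np.round(s.fun,1))
for n,p in zip(['lens','tab'],tf(s.x,[V[0],tab(s.x[3])])): print(n,p)
pv=s.x
# tweezers: unknown x,y,yaw, leg q: bow end, fixed tip(top,outer approx mid thickness), strip mid, fixed pad
# legs top z=.046; fixed leg mid-thickness at tip y=+.0075
T=[(-.115,0,.046),(.075,.0075,.046),(.033,-.0,.031)]
tt=np.array([gt(q) for q in [(593,290),(609,26),(632,84)]]); ts=np.array([gs(q) for q in [(636,334),(531,560),(577,535)]])
def g(p): W=tf(p,T); return np.r_[(proj(a,W)-tt).ravel(),(proj(b,W)-ts).ravel()]
s=least_squares(g,[.7,.2,0]); print('tweezers',s.x,np.round(s.fun,1)); pt=s.x
print('pads',tf(pt,(0,0,.038)))
C=[(.095,.05,.006),(.095,-.05,.006),(-.095,.05,.006),(-.095,-.05,.006)]
ct=np.array([gt(q) for q in [(562,24),(697,32),(535,280),(676,290)]])
s=least_squares(lambda p:(proj(a,tf(p,C))-ct).ravel(),pt); print('cradle',s.x,np.round(s.fun,1))
pickle.dump((pv,pt),open('fit.pkl','wb'))
for n,z in [('oil_can',.11),('rivet_tin',.055)]:
    pass
o=r.get_obs(); print(R.from_quat(np.roll(o['tool_rot'],-1)).as_matrix().round(3))
E
python3 fit.py
```

```text
viewer [ 0.61579407 -0.2629724  -0.1434236   0.02746009] [-0.2 -0.2 -1.2 -0.2  0.4  0.5  0.  -1.2 -0.2 -0.2 -0.2 -1.  -0.6 -1.7
  0.3  0.4]
lens [ 0.52671815 -0.25010848  0.014     ]
tab [ 0.56636342 -0.25583386  0.0581185 ]
tweezers [ 0.57809963  0.24545278 -0.11023895] [-0.9 -0.7  5.3 -1.5  0.3  0.2  0.2 -2.   6.3  1.1 -2.3 -1.7]
pads [[0.57809963 0.24545278 0.038     ]]
cradle [ 0.56620724  0.25337697 -0.0169541 ] [-0.4 -0.4  0.6 -0.6 -0.4  0.7  0.1  0.2]
[[ 0.965  0.262 -0.   ]
 [ 0.262 -0.965  0.   ]
 [-0.    -0.    -1.   ]]
```

```bash
cat > fit2.py <<'E'
from fit import *
T=[(-.115,0,.046),(.075,.0075,.046),(.033,-.008,.031),(.0,.0155,.046)]
tt=np.array([gt(q) for q in [(593,290),(609,26),(630,84),(587,123)]]); ts=np.array([gs(q) for q in [(636,334),(531,560),(577,535),(557,457)]])
s=least_squares(g:=lambda p:np.r_[(proj(a,tf(p,T))-tt).ravel(),(proj(b,tf(p,T))-ts).ravel()],[.7,.2,0]); print('tweezers',s.x,np.round(s.fun,1)); pt=s.x
for k,o in (('fixed y left',1),):
    pickle.dump((pv,pt),open('fit.pkl','wb'))
E
python3 fit2.py | tail -2
```

```text
tweezers [ 0.57788317  0.24426854 -0.09562418] [ 0.2 -0.6  5.4 -1.4  3.9  0.6  3.4 -0.3 -0.9 -2.3  6.3  1.1 -5.8 -2.6
 11.4  2.1]
```

```bash
sed -i 's/(531,560),(577,535),(557,457)/(604,588),(577,535),(641,475)/' fit2.py; python3 fit2.py | tail -1
python3 - <<'E'
import numpy as np,pickle
pv,pt=pickle.load(open('fit.pkl','rb'))
from scipy.spatial.transform import Rotation as R
from plant import r
o=r.get_obs(); M=R.from_quat(np.roll(o['tool_rot'],-1)).as_matrix()
print('tool y yaw',np.degrees(np.arctan2(M[1,1],M[0,1])),'viewer y',np.degrees(pv[2])+90,'tw y',np.degrees(pt[2])+90)
E
```

```text
-0.7 -0.5]
tool y yaw -74.83010108617533 viewer y 81.78243285224166 tw y 89.34169891671687
```

```bash
python3 fit2.py | tail -3 
python3 - <<'E'
from h import *; import pickle
pv,pt=pickle.load(open('fit.pkl','rb')); o=r.get_obs(); M=R.from_quat(np.roll(o['tool_rot'],-1)).as_matrix()
from fit import tf,tab
for l in np.radians([1.5,15,30,45,60]): print(l, tf(pv,tab(l))[0], ((tf(pv,tab(l))[0]-o['eef_pos'])@M*100).round(2))
E
```

```text
[-0.    -0.    -1.   ]]
tweezers [ 0.57981752  0.25565297 -0.01148952] [-0.4 -1.1 -0.9 -2.2 -1.1 -0.5 -0.8 -0.6 -0.3 -1.8 -0.8 -2.6 -0.1 -0.8
 -0.7 -0.5]
viewer [ 0.61579407 -0.2629724  -0.1434236   0.02746009] [-0.2 -0.2 -1.2 -0.2  0.4  0.5  0.  -1.2 -0.2 -0.2 -0.2 -1.  -0.6 -1.7
  0.3  0.4]
lens [ 0.52671815 -0.25010848  0.014     ]
tab [ 0.56636342 -0.25583386  0.0581185 ]
tweezers [ 0.57809963  0.24545278 -0.11023895] [-0.9 -0.7  5.3 -1.5  0.3  0.2  0.2 -2.   6.3  1.1 -2.3 -1.7]
pads [[0.57809963 0.24545278 0.038     ]]
cradle [ 0.56620724  0.25337697 -0.0169541 ] [-0.4 -0.4  0.6 -0.6 -0.4  0.7  0.1  0.2]
[[ 0.965  0.262 -0.   ]
 [ 0.262 -0.965  0.   ]
 [-0.    -0.    -1.   ]]
0.026179938779914945 [ 0.56635832 -0.25583312  0.05792654] [ 47.97 -25.48  17.34]
0.2617993877991494 [ 0.5713661  -0.25655632  0.09282286] [ 48.43 -25.28  13.85]
0.5235987755982988 [ 0.5861973  -0.25869817  0.129     ] [ 49.81 -24.69  10.23]
0.7853981633974483 [ 0.60979034 -0.26210537  0.16006602] [ 52.   -23.74   7.12]
1.0471975511965976 [ 0.64053739 -0.26654571  0.18390381] [ 54.85 -22.51   4.74]
```

```bash
cat > to.py <<'E'
from h import *; import sys
x,y,z,yaw=map(float,sys.argv[1:5]); o=r.get_obs(); M=R.from_quat(np.roll(o['tool_rot'],-1)).as_matrix()
w=np.degrees(np.arctan2(M[1,1],M[0,1])); t=-(yaw-w); t=(t+180)%360-180
print('shift cm',((np.array([x,y,z])-o['eef_pos'])@M*100).round(2),'turn',round(t,1),'pos',o['eef_pos'].round(4),'yaw',round(w,1),'tilt',M[:,2].round(3),'F',o['wrist_force'].round(1),'op',round(o['opening'],3),'t',o['clock'],'q',o['joint_positions'].round(2))
E
python3 -m jog '[{"x":48,"y":-25.5,"z":7,"turn":23.4,"jaw":0},{"x":48,"y":-25.5,"z":7,"turn":23.4,"jaw":0},{"x":48,"y":-25.5,"z":7,"turn":23.4,"jaw":0},{"x":48,"y":-25.5,"z":7,"turn":23.4,"jaw":0},{"x":48,"y":-25.5,"z":7,"turn":23.4,"jaw":0}]'; python3 to.py 0.566 -0.256 0.15 -98.2
```

```text
clock: 1.82
eef_pos: [0.3948, -0.4166, 0.192]
tool_rot: [0.0, 0.997, -0.072, 0.0]
wrist_force: [0.5, -0.4, 0.0]
opening: 0.998
shift cm [ 14.64 -18.35   4.2 ] turn -0.0 pos [ 0.3948 -0.4166  0.192 ] yaw -98.2 tilt [ 0.    -0.001 -1.   ] F [ 0.5 -0.4  0. ] op 0.998 t 1.825 q [ 0.81  0.21 -0.09  1.7   0.02  1.23 -1.  ]
```

```bash
python3 -m jog '[{"x":14.6,"y":-18.35,"z":4.2,"turn":0,"jaw":0},{"x":14.6,"y":-18.35,"z":4.2,"turn":0,"jaw":0},{"x":14.6,"y":-18.35,"z":4.2,"turn":0,"jaw":0.3},{"x":14.6,"y":-18.35,"z":4.2,"turn":0,"jaw":0.3},{"x":14.6,"y":-18.35,"z":4.2,"turn":0,"jaw":0.3}]'; python3 to.py 0.566 -0.256 0.042 -98.2; python3 - <<'E'
from h import *
a=r.camera('top');b=r.camera('scene')
def cr(c,x,y,w,h): return cv2.resize(c['frame'][y:y+h,x:x+w,::-1],(400,300),interpolation=cv2.INTER_CUBIC)
cv2.imwrite('pics/d.png',np.hstack([cr(a,310,145,136,102),cr(b,105,150,160,120)]))
E
```

```text
clock: 2.45
eef_pos: [0.5668, -0.2522, 0.1489]
tool_rot: [-0.001, 0.998, -0.068, -0.0]
wrist_force: [-0.3, -0.8, 0.4]
opening: 0.696
shift cm [-0.03  0.42 10.69] turn 0.4 pos [ 0.5668 -0.2522  0.1489] yaw -97.8 tilt [-0.     0.003 -1.   ] F [-0.3 -0.8  0.4] op 0.696 t 2.45 q [ 0.52  0.34 -0.22  1.63  0.08  1.18 -1.42]
```

View pics/d.png

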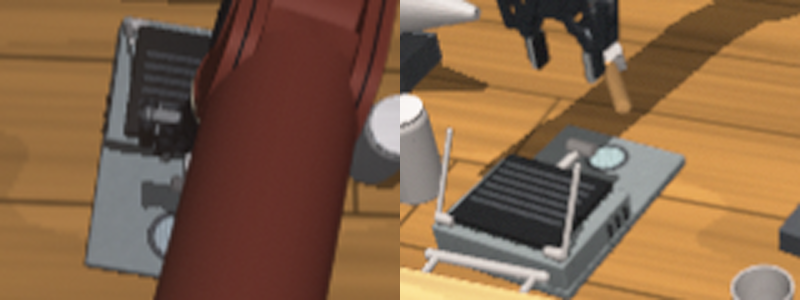

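The jaws, 59 mm apart, hang over the tab. I'll go down and pinch it.

```bash
python3 -m jog '[{"x":0,"y":0,"z":0,"turn":0,"jaw":0.3},{"x":0,"y":0,"z":5.5,"turn":0,"jaw":0.3},{"x":0,"y":0,"z":10.8,"turn":0,"jaw":0.3},{"x":0,"y":0,"z":10.8,"turn":0,"jaw":0.3},{"x":0,"y":0,"z":10.8,"turn":0,"jaw":0.3}]'; python3 to.py 0.566 -0.256 0.042 -98.2;  python3 - <<'E'
from h import *
b=r.camera('scene')
save(b,'e.png',(105,150,160,120),4)
E
```

```text
clock: 3.18
eef_pos: [0.565, -0.2586, 0.0442]
tool_rot: [0.0, 0.997, -0.072, 0.001]
wrist_force: [0.3, -0.2, 1.0]
opening: 0.705
shift cm [ 0.06 -0.27  0.22] turn -0.1 pos [ 0.565  -0.2586  0.0442] yaw -98.3 tilt [ 0.002 -0.001 -1.   ] F [ 0.3 -0.2  1. ] op 0.705 t 3.175 q [ 0.52  0.44 -0.21  1.72  0.11  0.98 -1.44]
```

View pics/e.png

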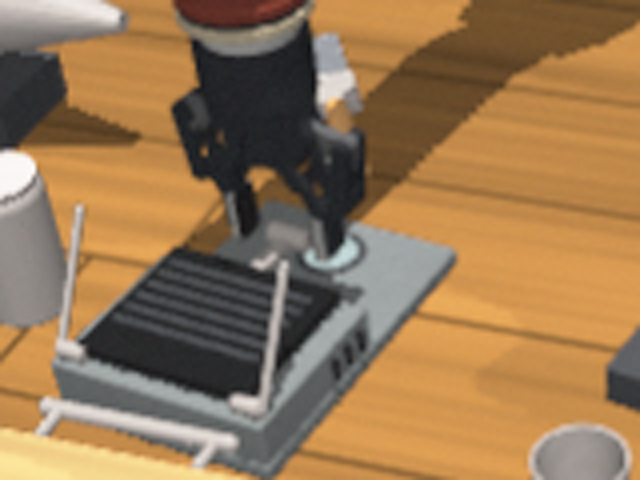

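The fingers straddle the tab, centred to within a few mm. I'll close them.

```bash
python3 -m jog '[{"x":0,"y":0,"z":0.3,"turn":0,"jaw":0.5},{"x":0,"y":0,"z":0.3,"turn":0,"jaw":0.7},{"x":0,"y":0,"z":0.3,"turn":0,"jaw":0.8},{"x":0,"y":0,"z":0.3,"turn":0,"jaw":0.8},{"x":0,"y":0,"z":0.3,"turn":0,"jaw":0.8}]'; python3 - <<'E'
from h import *; import pickle
from fit import tf,tab
pv,_=pickle.load(open('fit.pkl','rb')); o=r.get_obs(); M=R.from_quat(np.roll(o['tool_rot'],-1)).as_matrix()
c=tf(pv,tab(pv[3]))[0]
for d in range(0,70,6): print(d,((tf(pv,tab(np.radians(d)))[0]-c)@M*100).round(2))
E
```

```text
clock: 3.85
eef_pos: [0.5655, -0.255, 0.0399]
tool_rot: [-0.001, 0.997, -0.071, 0.001]
wrist_force: [1.1, 6.5, 2.1]
opening: 0.334
viewer [ 0.61579407 -0.2629724  -0.1434236   0.02746009] [-0.2 -0.2 -1.2 -0.2  0.4  0.5  0.  -1.2 -0.2 -0.2 -0.2 -1.  -0.6 -1.7
  0.3  0.4]
lens [ 0.52671815 -0.25010848  0.014     ]
tab [ 0.56636342 -0.25583386  0.0581185 ]
tweezers [ 0.57809963  0.24545278 -0.11023895] [-0.9 -0.7  5.3 -1.5  0.3  0.2  0.2 -2.   6.3  1.1 -2.3 -1.7]
pads [[0.57809963 0.24545278 0.038     ]]
cradle [ 0.56620724  0.25337697 -0.0169541 ] [-0.4 -0.4  0.6 -0.6 -0.4  0.7  0.1  0.2]
[[ 0.99  -0.141  0.002]
 [-0.141 -0.99   0.002]
 [ 0.001 -0.002 -1.   ]]
0 [-0.01  0.    0.41]
6 [ 0.08 -0.   -1.16]
12 [ 0.33 -0.01 -2.71]
18 [ 0.73 -0.01 -4.22]
24 [ 1.3  -0.01 -5.69]
30 [ 2.01 -0.01 -7.09]
36 [ 2.87 -0.01 -8.4 ]
42 [ 3.86 -0.01 -9.62]
48 [  4.97  -0.02 -10.73]
54 [  6.19  -0.02 -11.71]
60 [  7.51  -0.02 -12.57]
66 [ 8.910e+00 -1.000e-02 -1.328e+01]
```

```bash
python3 -m jog '[{"x":0.1,"y":0,"z":-1.2,"turn":0,"jaw":0.8},{"x":0.35,"y":0,"z":-2.7,"turn":0,"jaw":0.8},{"x":0.75,"y":0,"z":-4.2,"turn":0,"jaw":0.8},{"x":1.3,"y":0,"z":-5.7,"turn":0,"jaw":0.8},{"x":2.0,"y":0,"z":-7.1,"turn":0,"jaw":0.8}]'; python3 to.py 0.566 -0.256 0.042 -98.2; python3 -m jog '[{"x":0.85,"y":0,"z":-1.3,"turn":0,"jaw":0.8},{"x":1.85,"y":0,"z":-2.5,"turn":0,"jaw":0.8},{"x":2.95,"y":0,"z":-3.6,"turn":0,"jaw":0.8},{"x":4.2,"y":0,"z":-4.6,"turn":0,"jaw":0.8},{"x":4.2,"y":0,"z":-4.6,"turn":0,"jaw":0.8}]';python3 to.py 0.566 -0.256 0.042 -98.2; python3 - <<'E'
from h import *
b=r.camera('scene')
save(b,'f.png',(105,150,120,90),5)
E
```

```text
clock: 4.47
eef_pos: [0.5843, -0.2573, 0.1097]
tool_rot: [-0.002, 0.998, -0.071, -0.001]
wrist_force: [5.7, 4.7, -10.0]
opening: 0.333
shift cm [-1.82  0.15  6.77] turn 0.1 pos [ 0.5843 -0.2573  0.1097] yaw -98.1 tilt [-0.001  0.003 -1.   ] F [  5.7   4.7 -10. ] op 0.333 t 4.475 q [ 0.51  0.41 -0.21  1.62  0.09  1.12 -1.43]
clock: 5.1
eef_pos: [0.6263, -0.2628, 0.1563]
tool_rot: [-0.002, 0.998, -0.07, -0.001]
wrist_force: [-0.6, 7.1, 0.4]
opening: 0.331
shift cm [-6.05  0.21 11.43] turn 0.1 pos [ 0.6263 -0.2628  0.1563] yaw -98.1 tilt [-0.001  0.004 -1.   ] F [-0.6  7.1  0.4] op 0.331 t 5.1 q [ 0.49  0.45 -0.21  1.47  0.09  1.24 -1.44]
```

View pics/f.png

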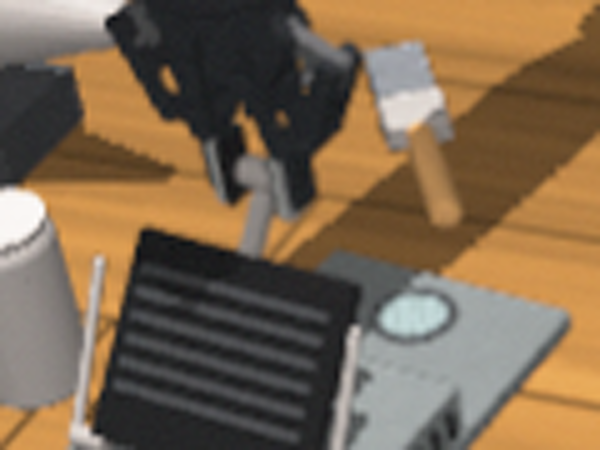

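The panel is at about 54° and still pinched. Now the last 6°.

```bash
python3 -m jog '[{"x":0.65,"y":0,"z":-0.45,"turn":0,"jaw":0.8},{"x":1.3,"y":0,"z":-0.87,"turn":0,"jaw":0.8},{"x":1.3,"y":0,"z":-0.87,"turn":0,"jaw":0.8}]';python3 to.py 0.6405 -0.2665 0.1648 -98.2; python3 - <<'E'
from h import *; import pickle
from fit import tf,tab,pv
b=r.camera('scene'); save(b,'g.png',(105,150,120,90),6)
# predicted panel front corners (top face?) for angles
for d in (54,57,60,63,66):
    l=np.radians(d); L=[(.1-.11*np.cos(l)+s*np.sin(l)*.005*0,y,.054+.11*np.sin(l)) for y in (.065,-.065) for s in (0,)]+[tab(l)]
    print(d,((proj(b,tf(pv,L))-[105,150])*6).round(0).tolist())
l=np.radians(60);print('bars',((proj(b,tf(pv,[(.1-k*np.cos(l),y,.054+k*np.sin(l)) for y in (.076,-.076) for k in (0,.09)]))-[105,150])*6).round(0).tolist())
E
```

```text
clock: 5.52
eef_pos: [0.6386, -0.2644, 0.1643]
tool_rot: [-0.002, 0.998, -0.07, -0.001]
wrist_force: [0.3, 8.1, -2.3]
opening: 0.333
shift cm [ 0.21  0.18 -0.06] turn 0.2 pos [ 0.6386 -0.2644  0.1643] yaw -98.0 tilt [-0.002  0.004 -1.   ] F [ 0.3  8.1 -2.3] op 0.333 t 5.525 q [ 0.48  0.47 -0.21  1.42  0.09  1.26 -1.45]
viewer [ 0.61579407 -0.2629724  -0.1434236   0.02746009] [-0.2 -0.2 -1.2 -0.2  0.4  0.5  0.  -1.2 -0.2 -0.2 -0.2 -1.  -0.6 -1.7
  0.3  0.4]
lens [ 0.52671815 -0.25010848  0.014     ]
tab [ 0.56636342 -0.25583386  0.0581185 ]
tweezers [ 0.57809963  0.24545278 -0.11023895] [-0.9 -0.7  5.3 -1.5  0.3  0.2  0.2 -2.   6.3  1.1 -2.3 -1.7]
pads [[0.57809963 0.24545278 0.038     ]]
cradle [ 0.56620724  0.25337697 -0.0169541 ] [-0.4 -0.4  0.6 -0.6 -0.4  0.7  0.1  0.2]
[[ 0.99  -0.14  -0.002]
 [-0.14  -0.99   0.004]
 [-0.002 -0.004 -1.   ]]
54 [[417.0, 338.0], [158.0, 265.0], [305.0, 206.0]]
57 [[409.0, 338.0], [149.0, 265.0], [294.0, 205.0]]
60 [[400.0, 339.0], [140.0, 265.0], [282.0, 205.0]]
63 [[392.0, 341.0], [131.0, 266.0], [270.0, 206.0]]
66 [[383.0, 343.0], [121.0, 268.0], [257.0, 208.0]]
bars [[381.0, 610.0], [416.0, 394.0], [83.0, 512.0], [112.0, 306.0]]
```

View pics/g.png

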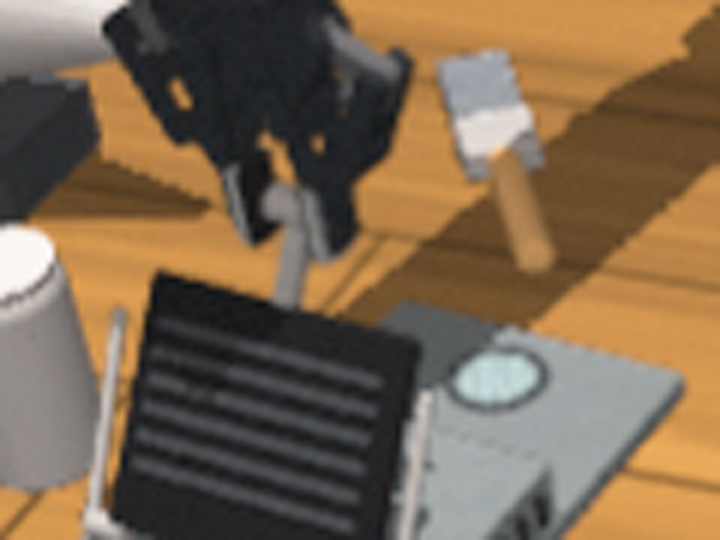

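```bash
python3 - <<'E' | tail -14
from h import *; import pickle
from fit import tf,tab,pv,least_squares
P=np.array([(.5655,-.255,.0399),(.5843,-.2573,.1097),(.6263,-.2628,.1563),(.6386,-.2644,.1643),r.get_obs()['eef_pos']])
e=np.array([np.cos(pv[2]),np.sin(pv[2])]); X=P[:,:2]@e; Z=P[:,2]
s=least_squares(lambda h:np.hypot(X-h[0],Z-h[1])-.15,[X[0]+.15,.03]); print(s.x,s.fun*1e3, np.degrees(np.arctan2(Z-s.x[1],s.x[0]-X)))
print('known hinge', np.degrees(np.arctan2(Z+.0185-.054,pv[:2]@e+.1-X)))
b=r.camera('scene')
for d in (54,57,60,63):
  l=np.radians(d); n=np.array([np.sin(l),0,np.cos(l)]); u=np.array([-np.cos(l),0,np.sin(l)])
  for off in (.005,.0,-.005):
    Q=np.array([np.array([.1,y,.054])+u*k+n*off for y in (.065,-.065) for k in (.04,.11)])
    print(d,off,((proj(b,tf(pv,Q))-[105,150])*6+[8,3]).round(0).tolist())
E
```

```text
[0.74576932 0.03506951] [-0.29418882  0.49965593  0.0010053  -0.11130507 -0.16598825] [ 1.84905734 29.72811037 53.92022712 59.56182878 59.57277521]
known hinge [ 1.66998892 29.34469921 53.42673089 59.05450388 59.06524411]
54 0.005 [[381.0, 510.0], [418.0, 341.0], [124.0, 430.0], [158.0, 267.0]]
54 0.0 [[388.0, 510.0], [425.0, 341.0], [131.0, 430.0], [166.0, 268.0]]
54 -0.005 [[394.0, 509.0], [431.0, 342.0], [139.0, 430.0], [173.0, 268.0]]
57 0.005 [[377.0, 511.0], [410.0, 342.0], [120.0, 431.0], [149.0, 268.0]]
57 0.0 [[385.0, 510.0], [417.0, 341.0], [128.0, 430.0], [157.0, 268.0]]
57 -0.005 [[392.0, 509.0], [424.0, 341.0], [136.0, 429.0], [165.0, 268.0]]
60 0.005 [[374.0, 512.0], [401.0, 343.0], [117.0, 432.0], [140.0, 269.0]]
60 0.0 [[382.0, 511.0], [408.0, 342.0], [125.0, 430.0], [148.0, 268.0]]
60 -0.005 [[389.0, 509.0], [416.0, 341.0], [133.0, 429.0], [156.0, 267.0]]
63 0.005 [[371.0, 514.0], [393.0, 345.0], [113.0, 433.0], [130.0, 270.0]]
63 0.0 [[379.0, 511.0], [400.0, 344.0], [121.0, 431.0], [139.0, 269.0]]
63 -0.005 [[386.0, 509.0], [407.0, 342.0], [129.0, 429.0], [147.0, 268.0]]
```

```bash
python3 -m jog '[{"x":0.15,"y":0,"z":-0.08,"turn":0,"jaw":0.8},{"x":0.15,"y":0,"z":-0.08,"turn":0,"jaw":0.8},{"x":0.15,"y":0,"z":-0.08,"turn":0,"jaw":0.3},{"x":0.15,"y":0,"z":-0.08,"turn":0,"jaw":0.3},{"x":0.15,"y":0,"z":-0.08,"turn":0,"jaw":0.3}]'; python3 -m jog '[{"x":0.15,"y":0,"z":-3,"turn":0,"jaw":0.3},{"x":0,"y":0,"z":-8,"turn":0,"jaw":0.3},{"x":0,"y":0,"z":-10,"turn":0,"jaw":0.3}]'; python3 to.py 0.579 0.2556 0.2 -90.7;  python3 to.py 0.579 0.2556 0.2 89.3; python3 - <<'E'
from h import *
b=r.camera('scene'); save(b,'i.png',(105,150,120,90),6)
E
```

```text
clock: 6.25
eef_pos: [0.64, -0.269, 0.1659]
tool_rot: [0.0, 0.997, -0.072, 0.0]
wrist_force: [-0.9, -0.9, 1.0]
opening: 0.699
clock: 6.62
eef_pos: [0.6408, -0.269, 0.2694]
tool_rot: [0.001, 0.997, -0.072, 0.002]
wrist_force: [-0.7, -0.5, -1.0]
opening: 0.702
shift cm [-13.69 -51.04   6.82] turn -7.6 pos [ 0.6408 -0.269   0.2694] yaw -98.3 tilt [ 0.005 -0.002 -1.   ] F [-0.7 -0.5 -1. ] op 0.702 t 6.625 q [ 0.48  0.42 -0.21  1.27  0.08  1.45 -1.44]
shift cm [-13.69 -51.04   6.82] turn 172.4 pos [ 0.6408 -0.269   0.2694] yaw -98.3 tilt [ 0.005 -0.002 -1.   ] F [-0.7 -0.5 -1. ] op 0.702 t 6.625 q [ 0.48  0.42 -0.21  1.27  0.08  1.45 -1.44]
```

View pics/i.png

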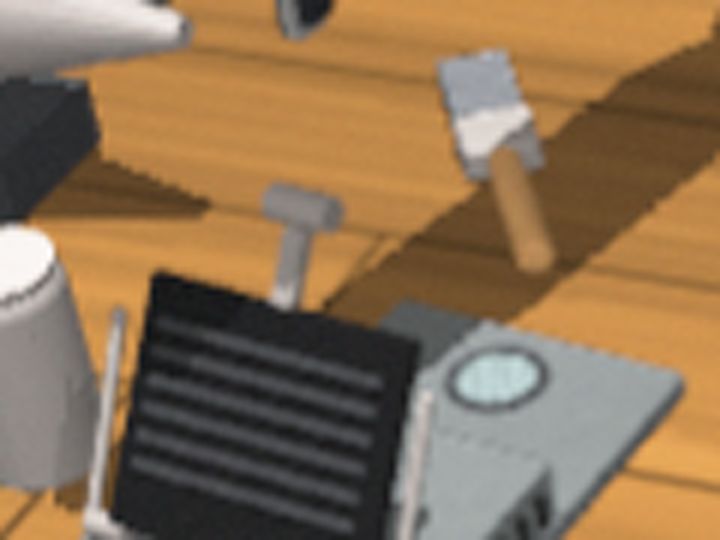

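The lamp stayed put after release. The image cue says about 57°, while kinematics says about 60°. I'll move clear on the way to the tweezers and check from the top camera.

```bash
python3 -m jog '[{"x":0,"y":-6,"z":0,"turn":0,"jaw":0.1},{"x":-3,"y":-12,"z":0,"turn":0,"jaw":0.1},{"x":-5,"y":-18,"z":0,"turn":0,"jaw":0.1},{"x":-7,"y":-24,"z":0,"turn":0,"jaw":0.1},{"x":-9,"y":-30,"z":0,"turn":0,"jaw":0.1}]'; python3 - <<'E'|tail -8
from h import *; import pickle
from fit import tf,tab,pv
a=r.camera('top');b=r.camera('scene')
pickle.dump((a,b),open('ab2.pkl','wb'))
def cr(c,x,y,w,h): return cv2.resize(c['frame'][y:y+h,x:x+w,::-1],(400,400),interpolation=cv2.INTER_CUBIC)
cv2.imwrite('pics/j.png',np.hstack([cr(a,330,150,80,80),cr(b,110,170,80,80)]))
for d in (57,60,63):
  l=np.radians(d)
  u=np.array([-np.cos(l),0,np.sin(l)]); Q=np.array([tab(l)]+[np.array([.1,y,.054])+u*.11 for y in (.065,-.065)])
  print(d,((proj(a,tf(pv,Q))-[330,150])*5).round(0).tolist(),((proj(b,tf(pv,Q))-[110,170])*5+[400,0]).round(0).tolist())
l=np.radians(60);Q=[(.1-k*np.cos(l),y,.054+k*np.sin(l)) for y in (.076,-.076) for k in (0,.09)]
print('bars',((proj(a,tf(pv,Q))-[330,150])*5).round(0).tolist(),((proj(b,tf(pv,Q))-[110,170])*5+[400,0]).round(0).tolist())
E
```

```text
clock: 7.3
eef_pos: [0.5943, 0.0363, 0.265]
tool_rot: [0.0, 0.997, -0.072, 0.0]
wrist_force: [2.2, -0.2, 0.3]
opening: 0.896
cradle [ 0.56620724  0.25337697 -0.0169541 ] [-0.4 -0.4  0.6 -0.6 -0.4  0.7  0.1  0.2]
[[ 0.99  -0.144  0.   ]
 [-0.144 -0.99  -0.   ]
 [ 0.     0.    -1.   ]]
57 [[278.0, 106.0], [148.0, 64.0], [394.0, 107.0]] [[620.0, 71.0], [716.0, 182.0], [499.0, 120.0]]
60 [[281.0, 91.0], [150.0, 53.0], [397.0, 97.0]] [[610.0, 71.0], [709.0, 183.0], [492.0, 121.0]]
63 [[284.0, 76.0], [152.0, 43.0], [399.0, 86.0]] [[600.0, 72.0], [702.0, 184.0], [484.0, 122.0]]
bars [[121.0, 12.0], [128.0, 43.0], [389.0, 59.0], [412.0, 93.0]] [[693.0, 408.0], [721.0, 229.0], [444.0, 327.0], [468.0, 155.0]]
```

View pics/j.png

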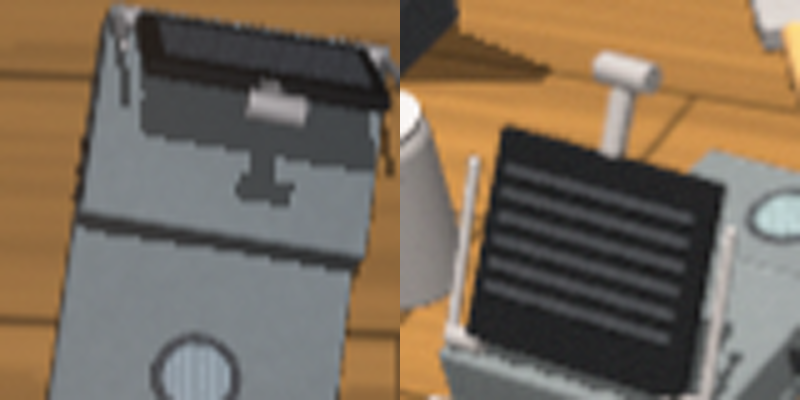

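```bash
cat > fit3.py <<'E'
from fit import *
l=np.radians(60)
bars=[(.1-.09*np.cos(l),y,.054+.09*np.sin(l)) for y in (.076,-.076)]
it=np.r_[vt,[ft((300,68))],[(330+277/5,150+106/5)]]; is_=np.r_[vs,[(110+(727.5-400)/5,170+232/5),(110+74/5,170+159/5)],[(110+(627-400)/5,170+73/5)]]
def f(p):
    W=tf(p,V+[tab(p[3])]+bars+[tab(p[4])]); k=[0,1,2,3,5,6]
    return np.r_[(proj(a,W[k])-it+p[5:7]).ravel(),(proj(b,W)-is_+p[7:9]).ravel(),p[5:]/1.5]
s=least_squares(f,[*pv,1.0,0,0,0,0],loss='soft_l1'); J=s.jac
print('viewer3',s.x.round(4),np.degrees(s.x[3:5]),'sd deg',np.degrees(np.sqrt(np.linalg.inv(J.T@J)[4,4]))*.6); print(np.round(f(s.x),1))
for n,p in zip(['lens','tab'],tf(s.x,[V[0],tab(s.x[4])])): print(n,p)
e=np.array([np.cos(s.x[2]),np.sin(s.x[2])]);X=np.array([(.5655,-.255),(.5843,-.2573),(.6263,-.2628),(.64,-.266)])@e;Z=np.array([.0399,.1097,.1563,.1655])+.0185
print('kin',np.degrees(np.arctan2(Z-.054,s.x[:2]@e+.1-X)))
E
python3 fit3.py|tail -9
```

```text
[-0.132 -0.991  0.003]
 [-0.    -0.003 -1.   ]]
viewer3 [ 0.6155 -0.2615 -0.1332  0.0465  0.991   0.3311 -0.0059  0.224   0.6904] [ 2.66409845 56.78207355] sd deg 0.6033903852205537
[-0.1 -0.  -0.9  0.2  0.7  0.3  0.2 -1.4  0.1  0.1 -0.2  0.2  0.2  0.4
  0.3 -0.6 -0.5 -1.   0.7  0.2 -0.  -0.1 -0.3  0.1 -0.5  0.3  0.2 -0.
  0.1  0.5]
lens [ 0.52633931 -0.24956241  0.014     ]
tab [ 0.63320991 -0.26388633  0.17948894]
kin [ 1.67501553 29.4295514  53.56766017 59.96447155]
```

Refit against the bars puts the lamp at 56.8° ± 0.6°, so I'll go back, re-pinch it and raise it about 2.7° more.

```bash
python3 -m jog '[{"x":8,"y":24,"z":0,"turn":0,"jaw":0.3},{"x":8,"y":30,"z":0,"turn":0,"jaw":0.3},{"x":8,"y":30,"z":0,"turn":0,"jaw":0.3},{"x":8,"y":30,"z":0,"turn":0,"jaw":0.3},{"x":8,"y":30,"z":0,"turn":0,"jaw":0.3}]' | grep eef; python3 -m jog '[{"x":0,"y":0,"z":0,"turn":0,"jaw":0.3},{"x":0,"y":0,"z":0,"turn":0,"jaw":0.3}]' | grep eef; python3 to.py 0.636 -0.2645 0.164 -98.2
```

```text
eef_pos: [0.6309, -0.2762, 0.2649]
eef_pos: [0.6311, -0.2736, 0.2646]
shift cm [ 0.37 -0.96 10.06] turn -0.1 pos [ 0.6311 -0.2736  0.2646] yaw -98.3 tilt [-0.001  0.001 -1.   ] F [ 0.7  0.7 -0.1] op 0.696 t 8.275 q [ 0.48  0.41 -0.19  1.3   0.08  1.44 -1.42]
```

```bash
python3 -m jog '[{"x":0.4,"y":-0.95,"z":4,"turn":0,"jaw":0.3},{"x":0.4,"y":-0.95,"z":10.1,"turn":0,"jaw":0.3},{"x":0.4,"y":-0.95,"z":10.1,"turn":0,"jaw":0.6},{"x":0.4,"y":-0.95,"z":10.1,"turn":0,"jaw":0.8},{"x":0.4,"y":-0.95,"z":10.1,"turn":0,"jaw":0.8}]'; python3 -m jog '[{"x":0,"y":0,"z":0,"turn":0,"jaw":0.8},{"x":0,"y":0,"z":0,"turn":0,"jaw":0.8}]'; python3 -m jog '[{"x":0.3,"y":0,"z":-0.2,"turn":0,"jaw":0.8},{"x":0.6,"y":0,"z":-0.38,"turn":0,"jaw":0.8},{"x":0.6,"y":0,"z":-0.38,"turn":0,"jaw":0.8},{"x":0.6,"y":0,"z":-0.38,"turn":0,"jaw":0.8}]'; python3 -m jog '[{"x":0,"y":0,"z":0,"turn":0,"jaw":0.3},{"x":0,"y":0,"z":0,"turn":0,"jaw":0.3},{"x":0,"y":0,"z":0,"turn":0,"jaw":0.3},{"x":0,"y":0,"z":-5,"turn":0,"jaw":0.3},{"x":0,"y":0,"z":-10,"turn":0,"jaw":0.3}]'
```

```text
clock: 8.9
eef_pos: [0.6379, -0.2642, 0.1665]
tool_rot: [-0.0, 0.997, -0.071, 0.002]
wrist_force: [1.9, 1.5, -4.6]
opening: 0.333
clock: 9.15
eef_pos: [0.6375, -0.2642, 0.1662]
tool_rot: [-0.0, 0.997, -0.071, 0.001]
wrist_force: [0.3, 3.5, 2.8]
opening: 0.331
clock: 9.65
eef_pos: [0.6416, -0.2647, 0.1688]
tool_rot: [-0.001, 0.997, -0.072, -0.001]
wrist_force: [-5.7, 5.8, 2.6]
opening: 0.335
clock: 10.28
eef_pos: [0.6421, -0.2658, 0.2691]
tool_rot: [-0.0, 0.997, -0.072, -0.001]
wrist_force: [1.0, -0.1, 0.3]
opening: 0.7
```

```bash
python3 -m jog '[{"x":0,"y":-6,"z":0,"turn":0,"jaw":0.1},{"x":-3,"y":-12,"z":0,"turn":0,"jaw":0.1},{"x":-5,"y":-18,"z":0,"turn":-4,"jaw":0.1},{"x":-7,"y":-24,"z":0,"turn":-7.5,"jaw":0.1},{"x":-9,"y":-30,"z":0,"turn":-7.5,"jaw":0.1}]'; python3 - <<'E'
from h import *; import pickle
A=pickle.load(open('ab2.pkl','rb')); B=(r.camera('top'),r.camera('scene')); pickle.dump(B,open('ab3.pkl','wb'))
for n,p,q,(x,y,w,h) in (('top',A[0],B[0],(378,164,16,12)),('scene',A[1],B[1],(146,178,20,18)),('scene-panel-static-lens',A[1],B[1],(178,204,22,18))):
    U=6; S=7
    t=cv2.resize(p['frame'][y:y+h,x:x+w],None,fx=U,fy=U,interpolation=cv2.INTER_CUBIC)
    g=cv2.resize(q['frame'][y-S:y+h+S,x-S:x+w+S],None,fx=U,fy=U,interpolation=cv2.INTER_CUBIC)
    m=cv2.matchTemplate(g,t,cv2.TM_CCOEFF_NORMED); _,v,_,l=cv2.minMaxLoc(m); print(n,v,(np.array(l)/U-S).round(2))
E
python3 to.py 0.579 0.2556 0.2 -90.7
```

```text
clock: 10.9
eef_pos: [0.5971, 0.0391, 0.2687]
tool_rot: [0.0, 1.0, -0.006, 0.0]
wrist_force: [1.2, -0.1, -0.3]
opening: 0.901
top 0.9791181683540344 [ 0.33 -2.17]
scene 0.9900929927825928 [-1.33  0.  ]
scene-panel-static-lens 0.9985253214836121 [0. 0.]
shift cm [ -1.75 -20.87   6.98] turn 0.6 pos [0.5961 0.0466 0.2691] yaw -90.1 tilt [ 0.001  0.003 -1.   ] F [ 0.4  0.3 -0.2] op 0.898 t 11.0 q [ 0.16  0.23 -0.37  1.53  0.08  1.4  -1.79]
```

Template tracking shows the lamp rose about 2.1°, to about 59°. Now to the tweezers.

```bash
python3 -m jog '[{"x":-1.6,"y":-6,"z":3,"turn":0,"jaw":0},{"x":-1.6,"y":-12,"z":6,"turn":0,"jaw":0},{"x":-1.6,"y":-18,"z":8,"turn":0,"jaw":0},{"x":-1.6,"y":-20.2,"z":10,"turn":0,"jaw":0.1},{"x":-1.6,"y":-20.2,"z":13,"turn":0,"jaw":0.1}]';python3 -m jog '[{"x":0,"y":0,"z":0,"turn":0,"jaw":0.1},{"x":0,"y":0,"z":0,"turn":0,"jaw":0.1}]'; python3 to.py 0.58 0.2487 0.018 -90.7; python3 - <<'E'
from h import *
b=r.camera('scene'); a=r.camera('top')
def cr(c,x,y,w,h): return cv2.resize(c['frame'][y:y+h,x:x+w,::-1],(400,400),interpolation=cv2.INTER_CUBIC)
cv2.imwrite('pics/k.png',np.hstack([cr(a,140,160,90,90),cr(b,315,185,100,100)]))
E
```

```text
clock: 11.62
eef_pos: [0.5837, 0.2437, 0.138]
tool_rot: [-0.001, 1.0, -0.004, 0.0]
wrist_force: [0.1, -1.6, -0.3]
opening: 0.897
clock: 11.88
eef_pos: [0.585, 0.2391, 0.1395]
tool_rot: [-0.0, 1.0, -0.007, 0.001]
wrist_force: [-0.4, 0.2, 0.2]
opening: 0.9
shift cm [-0.53 -0.96 12.15] turn -0.1 pos [0.585  0.2391 0.1395] yaw -90.8 tilt [ 0.001  0.    -1.   ] F [-0.4  0.2  0.2] op 0.9 t 11.875 q [-0.1   0.4  -0.45  1.6   0.18  1.18 -2.18]
```

View pics/k.png

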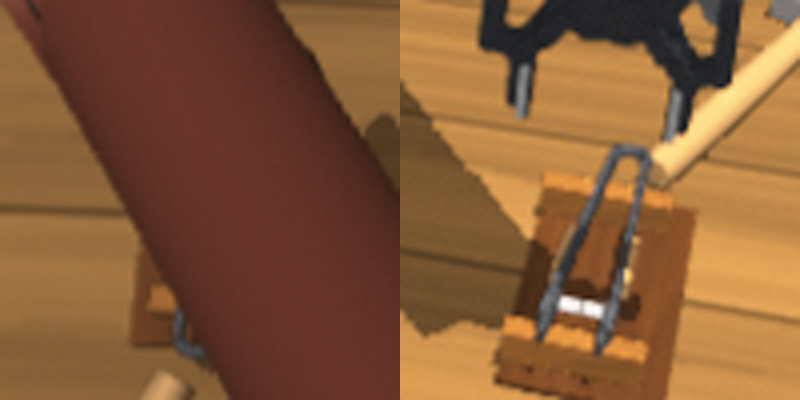

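The fingers are above the tweezers and straddle them once shifted 1 cm. I'll go down and close gently.

```bash
python3 -m jog '[{"x":-0.5,"y":-0.95,"z":3,"turn":0,"jaw":0.1},{"x":-0.5,"y":-0.95,"z":8,"turn":0,"jaw":0.1},{"x":-0.5,"y":-0.95,"z":12,"turn":0,"jaw":0.1},{"x":-0.5,"y":-0.95,"z":12.1,"turn":0,"jaw":0.1},{"x":-0.5,"y":-0.95,"z":12.1,"turn":0,"jaw":0.1}]';python3 to.py 0.58 0.2487 0.018 -90.7; python3 -m jog '[{"x":0,"y":0,"z":0,"turn":0,"jaw":0.3},{"x":0,"y":0,"z":0,"turn":0,"jaw":0.4},{"x":0,"y":0,"z":0,"turn":0,"jaw":0.47},{"x":0,"y":0,"z":0,"turn":0,"jaw":0.52},{"x":0,"y":0,"z":0,"turn":0,"jaw":0.52}]';python3 to.py 0.58 0.2487 0.018 -90.7; python3 - <<'E'
from h import *
b=r.camera('scene'); save(b,'l.png',(325,205,80,60),10)
E
```

```text
clock: 12.6
eef_pos: [0.5806, 0.2497, 0.0195]
tool_rot: [-0.001, 1.0, -0.007, 0.001]
wrist_force: [0.1, -0.2, -0.8]
opening: 0.901
shift cm [-0.06  0.1   0.15] turn -0.1 pos [0.5806 0.2497 0.0195] yaw -90.8 tilt [ 0.002  0.001 -1.   ] F [ 0.1 -0.2 -0.8] op 0.901 t 12.6 q [-0.14  0.52 -0.43  1.7   0.25  0.97 -2.25]
clock: 13.22
eef_pos: [0.5804, 0.2502, 0.0191]
tool_rot: [-0.001, 1.0, -0.006, 0.001]
wrist_force: [-1.2, -0.1, 8.2]
opening: 0.481
shift cm [-0.04  0.15  0.1 ] turn -0.0 pos [0.5804 0.2502 0.0191] yaw -90.7 tilt [ 0.003  0.001 -1.   ] F [-1.2 -0.1  8.2] op 0.481 t 13.225 q [-0.14  0.52 -0.43  1.7   0.25  0.97 -2.25]
```

View pics/l.png

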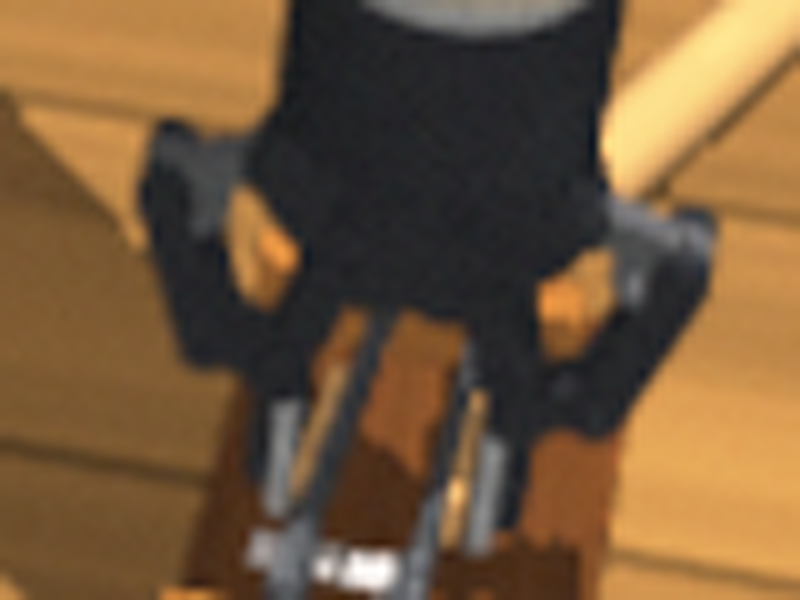

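Both fingers are on the pads. I'll squeeze a bit more (still short of the mark), then lift.

```bash
python3 -m jog '[{"x":0,"y":0,"z":0,"turn":0,"jaw":0.56},{"x":0,"y":0,"z":0,"turn":0,"jaw":0.56},{"x":0,"y":0,"z":-1.5,"turn":0,"jaw":0.56},{"x":0,"y":0,"z":-4,"turn":0,"jaw":0.56},{"x":0,"y":0,"z":-7,"turn":0,"jaw":0.56}]'; python3 -m jog '[{"x":0,"y":0,"z":-5,"turn":0,"jaw":0.58},{"x":0,"y":0,"z":-9,"turn":0,"jaw":0.58},{"x":0,"y":0,"z":-10,"turn":0,"jaw":0.58},{"x":0,"y":0,"z":-10,"turn":0,"jaw":0.58}]';  python3 to.py 0.456 -0.2488 0.19 -90.7; python3 - <<'E'
from h import *
b=r.camera('scene');a=r.camera('top')
for c in (a,b):
    for s in r.silhouettes('tweezers',c)[:1]: print(s['confidence'],s['box'])
E
```

```text
clock: 13.9
eef_pos: [0.5788, 0.249, 0.0882]
tool_rot: [0.0, 1.0, -0.006, -0.001]
wrist_force: [0.1, 0.7, -1.4]
opening: 0.439
clock: 14.4
eef_pos: [0.5792, 0.2492, 0.1875]
tool_rot: [-0.0, 1.0, -0.006, 0.0]
wrist_force: [-1.3, -0.1, -1.5]
opening: 0.421
shift cm [-11.68  49.95  -0.26] turn -0.0 pos [0.5792 0.2492 0.1875] yaw -90.7 tilt [ 0.001  0.    -1.   ] F [-1.3 -0.1 -1.5] op 0.421 t 14.4 q [-0.11  0.36 -0.46  1.55  0.17  1.27 -2.18]
0.66 [354.0, 175.9, 25.3, 38.7]
```

```bash
python3 -m jog '[{"x":-2,"y":1,"z":0,"turn":0,"jaw":0.58},{"x":-5,"y":4,"z":0,"turn":0,"jaw":0.58},{"x":-8,"y":8,"z":0,"turn":0,"jaw":0.58},{"x":-10,"y":12,"z":0,"turn":0,"jaw":0.58},{"x":-11.7,"y":16.5,"z":0,"turn":0,"jaw":0.58}]'; python3 -m jog '[{"x":0,"y":4.5,"z":0,"turn":0,"jaw":0.58},{"x":0,"y":9,"z":0,"turn":0,"jaw":0.58},{"x":0,"y":13.5,"z":0,"turn":0,"jaw":0.58},{"x":0,"y":18,"z":0,"turn":0,"jaw":0.58},{"x":0,"y":22,"z":0,"turn":0,"jaw":0.58}]';  python3 to.py 0.456 -0.2488 0.19 -90.7
```

```text
clock: 15.22
eef_pos: [0.4588, 0.0847, 0.1864]
tool_rot: [0.0, 1.0, -0.006, -0.001]
wrist_force: [0.5, -0.4, -1.1]
opening: 0.421
clock: 15.85
eef_pos: [0.4566, -0.1358, 0.1864]
tool_rot: [-0.0, 1.0, -0.007, -0.001]
wrist_force: [0.3, 0.1, -1.6]
opening: 0.423
shift cm [ 0.09 11.3  -0.37] turn -0.1 pos [ 0.4566 -0.1358  0.1864] yaw -90.8 tilt [-0.001  0.    -1.   ] F [ 0.3  0.1 -1.6] op 0.423 t 15.85 q [ 0.36  0.02 -0.17  1.92  0.    1.2  -1.39]
```

```bash
python3 -m jog '[{"x":0,"y":4.5,"z":0,"turn":0,"jaw":0.6},{"x":0,"y":8.5,"z":0,"turn":0,"jaw":0.6},{"x":0,"y":11.3,"z":2,"turn":0,"jaw":0.6},{"x":0,"y":11.3,"z":5,"turn":0,"jaw":0.6},{"x":0,"y":11.3,"z":8,"turn":0,"jaw":0.6}]';  python3 -m jog '[{"x":0,"y":0,"z":0,"turn":0,"jaw":0.6},{"x":0,"y":0,"z":0,"turn":0,"jaw":0.6}]'; python3 to.py 0.456 -0.2488 0.061 -90.7
```

```text
clock: 16.48
eef_pos: [0.4552, -0.2473, 0.1054]
tool_rot: [-0.0, 1.0, -0.007, -0.001]
wrist_force: [-0.1, -0.0, -2.0]
opening: 0.4
clock: 16.73
eef_pos: [0.4563, -0.2472, 0.1079]
tool_rot: [0.0, 1.0, -0.006, 0.0]
wrist_force: [-0.5, -0.1, -1.7]
opening: 0.403
shift cm [-0.03  0.16  4.69] turn -0.0 pos [ 0.4563 -0.2472  0.1079] yaw -90.7 tilt [ 0. -0. -1.] F [-0.5 -0.1 -1.7] op 0.403 t 16.725 q [ 0.47  0.18 -0.07  1.93  0.01  1.04 -1.18]
```

```bash
python3 -m jog '[{"x":0,"y":0.1,"z":2,"turn":0,"jaw":0.6},{"x":0,"y":0.15,"z":4,"turn":0,"jaw":0.6},{"x":0,"y":0.15,"z":4.7,"turn":0,"jaw":0.6},{"x":0,"y":0.15,"z":4.7,"turn":0,"jaw":0.6},{"x":0,"y":0.15,"z":4.7,"turn":0,"jaw":0.6}]'; python3 to.py 0.456 -0.2488 0.061 -90.7; python3 - <<'E'|tail -12
from h import *; import pickle
from fit import tf
a=r.camera('top');b=r.camera('scene');pickle.dump((a,b),open('ab4.pkl','wb'))
o=r.get_obs();p=[o['eef_pos'][0],o['eef_pos'][1],-.0116]
L=[(.07,.0,.08),(.07,.005,.08),(.07,-.005,.08),(.033,-.008,.073),(.033,.0,.073),(-.115,0,.08),(.075,.0075,.088)]
ct=proj(a,tf(p,L));cs=proj(b,tf(p,L)); print(ct.round(1).tolist(),cs.round(1).tolist())
x0,y0=(ct[0]-[20,24]).astype(int); x1,y1=(cs[0]-[20,36]).astype(int); print(x0,y0,x1,y1)
def cr(c,x,y,w,h): return cv2.resize(c['frame'][y:y+h,x:x+w,::-1],(400,600),interpolation=cv2.INTER_CUBIC)
cv2.imwrite('pics/m.png',np.hstack([cr(a,x0,y0,40,60),cr(b,x1,y1,40,60)]))
for c in (a,b):
    for s in r.silhouettes('tweezers',c)[:1]: print(s['confidence'],s['box'])
E
```

```text
clock: 17.35
eef_pos: [0.4566, -0.2489, 0.0613]
tool_rot: [0.0, 1.0, -0.006, 0.001]
wrist_force: [-0.1, -0.2, -1.3]
opening: 0.407
shift cm [-0.06 -0.01  0.03] turn -0.0 pos [ 0.4566 -0.2489  0.0613] yaw -90.7 tilt [ 0.001 -0.001 -1.   ] F [-0.1 -0.2 -1.3] op 0.407 t 17.35 q [ 0.47  0.23 -0.07  1.97  0.02  0.94 -1.19]
  0.3  0.4]
lens [ 0.52671815 -0.25010848  0.014     ]
tab [ 0.56636342 -0.25583386  0.0581185 ]
tweezers [ 0.57809963  0.24545278 -0.11023895] [-0.9 -0.7  5.3 -1.5  0.3  0.2  0.2 -2.   6.3  1.1 -2.3 -1.7]
pads [[0.57809963 0.24545278 0.038     ]]
cradle [ 0.56620724  0.25337697 -0.0169541 ] [-0.4 -0.4  0.6 -0.6 -0.4  0.7  0.1  0.2]
[[ 1.    -0.013  0.001]
 [-0.013 -1.    -0.001]
 [ 0.001  0.001 -1.   ]]
[[372.8, 220.6], [370.9, 220.5], [374.6, 220.6], [375.2, 234.8], [372.2, 234.6], [372.0, 290.2], [370.5, 217.9]] [[184.3, 193.9], [185.9, 194.1], [182.6, 193.6], [187.8, 188.1], [190.4, 188.6], [210.8, 160.1], [185.6, 192.9]]
352 196 164 157
0.6 [182.1, 171.5, 15.8, 23.9]
```

View pics/m.png

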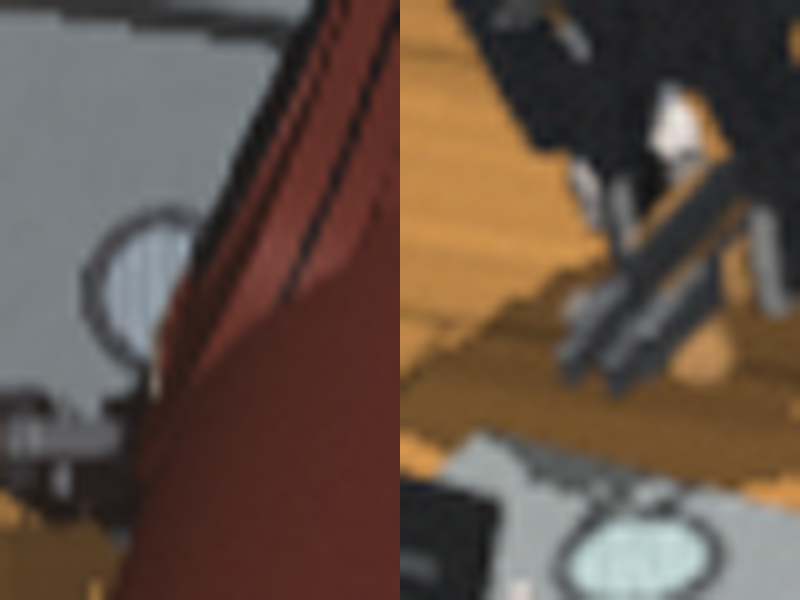

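The tips are at about px (181,194.5) and (185.7,195.7), against a predicted midpoint of (184.3,193.9), so position and level look right. I'll measure the gap numerically from steel-colour profiles, calibrated on the released picture (29 mm).

```bash
cat > gap.py <<'E'
from h import *; import pickle,sys
from fit import tf
def prof(c,p,z,x,title):
    ys=np.arange(-.040,.0401,.001); uv=proj(c,tf(p,[(x,y,z) for y in ys])).astype(np.float32)
    f=c['frame'].astype(np.float32); S=f[:,:,2]-f[:,:,0]
    v=cv2.remap(S,uv[:,0],uv[:,1],cv2.INTER_CUBIC).ravel()
    print(title,x,' '.join('%d'%k for k in v[::2]))
a,b=pickle.load(open('ab.pkl','rb'))
for x in (.05,.06,.066,.07): prof(b,[.5798,.2557,-.0115],.042,x,'rel')
a4,b4=pickle.load(open('ab4.pkl','rb'))
for x in (.05,.056,.06,.066,.07): prof(b4,[.4566,-.2489,-.0115],.080,x,'now')
E
python3 gap.py|grep -E '^(rel|now)'
```

```text
rel 0.05 -86 -88 -93 -72 -21 5 4 3 4 -9 -19 -23 -27 -26 -25 -24 -21 -23 -26 -24 -24 -14 -7 3 7 6 -12 -64 -79 -81 -83 -84 -84 -87 -91 -91 -93 -92 -87 -83 -83
rel 0.06 -85 -92 -95 -83 -38 0 7 6 -5 -40 -72 -86 -90 -92 -90 -82 -82 -83 -86 -84 -86 -69 -24 4 4 8 -29 -69 -79 -77 -79 -80 -80 -81 -82 -86 -89 -84 -82 -83 -85
rel 0.066 -142 -134 -138 -120 -52 3 8 6 -47 -108 -142 -147 -136 -125 -125 -128 -145 -145 -132 -123 -119 -89 -21 6 8 2 -42 -113 -142 -136 -122 -122 -118 -128 -143 -130 -114 -95 -82 -82 -86
rel 0.07 -155 -157 -163 -149 -93 -21 3 5 -82 -152 -164 -158 -156 -158 -160 -160 -160 -160 -159 -157 -162 -130 -41 7 14 -7 -91 -140 -157 -156 -151 -147 -148 -151 -151 -147 -141 -108 -82 -81 -85
now 0.05 -60 -60 -62 -62 -59 -59 -59 -56 -44 -25 -8 3 5 2 2 2 1 3 6 6 5 3 3 3 3 2 -13 -41 -71 -93 -100 -102 -97 -89 -78 -67 -62 -60 -61 -61 -59
now 0.056 -49 -50 -50 -52 -54 -52 -51 -51 -56 -51 -35 -14 2 5 5 2 1 2 5 5 3 2 4 4 3 4 -12 -43 -73 -95 -99 -98 -97 -96 -93 -80 -63 -53 -50 -53 -50
now 0.06 -50 -49 -49 -49 -51 -53 -53 -54 -53 -48 -31 -14 -1 3 3 2 2 3 5 5 5 4 4 5 5 1 -4 -36 -77 -95 -100 -94 -93 -92 -90 -83 -68 -57 -53 -52 -52
now 0.066 -64 -63 -62 -64 -63 -61 -63 -63 -62 -67 -58 -36 -12 3 5 2 -2 -4 0 5 4 4 2 1 1 -2 -11 -31 -57 -74 -81 -81 -80 -78 -76 -73 -70 -68 -67 -67 -65
now 0.07 -62 -61 -61 -62 -62 -62 -61 -62 -63 -63 -65 -57 -44 -23 -2 4 -3 -20 -31 -23 -8 2 6 0 -11 -18 -27 -37 -55 -66 -63 -63 -64 -66 -66 -64 -64 -63 -63 -65 -64
```

The camera's oblique azimuth hides the gap. I'll swing the tweezers 30° about the tips, so the scene camera looks along them, and measure again.

```bash
python3 -m jog '[{"x":0.1,"y":0.7,"z":0,"turn":-6,"jaw":0.6},{"x":0.3,"y":1.4,"z":0,"turn":-12,"jaw":0.6},{"x":0.5,"y":2.1,"z":0,"turn":-18,"jaw":0.6},{"x":0.7,"y":2.8,"z":0,"turn":-24,"jaw":0.6},{"x":0.95,"y":3.55,"z":0,"turn":-30,"jaw":0.6}]'; python3 -m jog '[{"x":0,"y":0,"z":0,"turn":0,"jaw":0.6},{"x":0,"y":0,"z":0,"turn":0,"jaw":0.6}]'; python3 to.py 0.4657 -0.2846 0.061 -60.7; cat > gap2.py <<'E'
from gap import *
b=r.camera('scene'); o=r.get_obs(); M=R.from_quat(np.roll(o['tool_rot'],-1)).as_matrix(); yaw=np.arctan2(M[1,0],M[0,0])
pickle.dump((b,o),open('ab5.pkl','wb'))
for x in (.046,.05,.056,.06,.064,.068,.072): prof(b,[*o['eef_pos'][:2],yaw],.084,x,'cur')
E
python3 gap2.py|grep -E '^(cur)'
```

```text
clock: 18.18
eef_pos: [0.4651, -0.2846, 0.0604]
tool_rot: [0.0, 0.967, 0.254, 0.0]
wrist_force: [0.6, -0.8, -1.3]
opening: 0.403
clock: 18.42
eef_pos: [0.4649, -0.284, 0.0602]
tool_rot: [-0.0, 0.968, 0.252, -0.0]
wrist_force: [-0.2, 0.2, -0.8]
opening: 0.401
shift cm [ 0.04  0.09 -0.08] turn -0.2 pos [ 0.4649 -0.284   0.0602] yaw -60.9 tilt [-0.  0. -1.] F [-0.2  0.2 -0.8] op 0.401 t 18.425 q [ 0.57  0.28 -0.12  1.9   0.04  0.95 -0.63]
cur 0.046 -56 -55 -58 -50 -23 -14 -16 -18 -20 -21 -21 -19 -6 4 6 5 -7 -19 -23 -25 -24 -12 5 9 5 -9 -37 -65 -83 -87 -86 -85 -87 -87 -83 -74 -67 -62 -61 -61 -63
cur 0.05 -62 -61 -63 -52 -22 -11 -10 -13 -11 -11 -14 -16 -4 3 6 5 -8 -13 -8 -9 -14 -7 7 7 2 -14 -44 -65 -81 -91 -96 -96 -92 -87 -85 -77 -67 -62 -61 -60 -60
cur 0.056 -61 -61 -64 -56 -39 -31 -27 -23 -21 -19 -21 -18 -8 1 6 2 -8 -16 -17 -13 -10 -1 7 5 0 -20 -47 -61 -77 -87 -91 -92 -92 -90 -85 -81 -72 -63 -59 -60 -61
cur 0.06 -60 -61 -60 -62 -61 -57 -58 -58 -54 -53 -50 -38 -19 0 6 0 -13 -28 -37 -33 -17 -1 6 4 0 -24 -51 -62 -75 -86 -92 -93 -97 -98 -94 -98 -94 -79 -63 -61 -62
cur 0.064 -62 -62 -60 -61 -64 -62 -64 -64 -64 -66 -68 -54 -27 0 10 0 -19 -41 -58 -48 -18 1 7 2 -3 -27 -49 -58 -71 -85 -94 -96 -108 -116 -118 -117 -117 -96 -66 -61 -61
cur 0.068 -64 -62 -63 -63 -62 -62 -62 -61 -61 -61 -66 -54 -24 2 10 0 -23 -49 -67 -50 -11 4 9 3 -5 -29 -45 -53 -67 -83 -95 -100 -114 -121 -124 -124 -123 -98 -67 -62 -70
cur 0.072 -66 -66 -64 -64 -63 -62 -61 -61 -62 -63 -64 -53 -26 0 7 -3 -28 -51 -66 -50 -13 5 9 1 -12 -34 -48 -54 -63 -79 -92 -100 -108 -115 -117 -115 -111 -91 -76 -79 -94
```

```bash
cat > lev.py <<'E'
from gap import *
b,o=pickle.load(open('ab5.pkl','rb')); M=R.from_quat(np.roll(o['tool_rot'],-1)).as_matrix(); yaw=np.arctan2(M[1,0],M[0,0]); p=[*o['eef_pos'][:2],yaw]
f=b['frame'].astype(np.float32); S=f[:,:,2]-f[:,:,0]
g=o['eef_pos'][2]+.019
for y in (-.012,-.010,-.008,.004,.006,.008):
    base=proj(b,tf(p,(.075,y,g-.008)))[0]; top=proj(b,tf(p,(.075,y,g+.008)))[0]
    v=cv2.remap(S,np.full(21,base[0],np.float32),(base[1]+np.arange(-10,11)*.5).astype(np.float32),cv2.INTER_CUBIC).ravel()
    print('LV',y,base.round(1),top.round(1),' '.join('%d'%k for k in v))
for n in ('tweezers',):
    for s in r.silhouettes(n,r.camera('scene'))[:1]: print('LV',s['confidence'],s['box'])
E
python3 lev.py|grep LV
```

```text
LV -0.012 [180.5 198. ] [179.6 193.3] -2 -3 -4 -2 -3 -7 -19 -35 -52 -64 -70 -71 -70 -72 -70 -67 -55 -37 -17 -3 3
LV -0.01 [181.2 197.9] [180.4 193.2] -25 -26 -28 -26 -24 -27 -34 -46 -57 -67 -70 -72 -71 -72 -72 -70 -64 -47 -28 -8 1
LV -0.008 [181.9 197.8] [181.1 193.1] -52 -51 -50 -50 -51 -53 -55 -59 -62 -67 -71 -72 -70 -70 -71 -71 -69 -54 -37 -17 -5
LV 0.004 [186.3 197.2] [185.5 192.4] 2 1 -1 -3 -10 -17 -29 -38 -50 -59 -66 -66 -66 -69 -70 -71 -71 -70 -70 -73 -65
LV 0.006 [187.1 197.1] [186.3 192.3] -9 -11 -17 -22 -31 -42 -52 -56 -58 -61 -63 -65 -67 -68 -69 -70 -70 -70 -70 -71 -67
LV 0.008 [187.8 197. ] [187.  192.2] -32 -33 -36 -41 -46 -53 -58 -61 -61 -62 -63 -65 -67 -69 -70 -70 -69 -70 -70 -71 -68
LV 0.62 [179.9, 175.7, 7.1, 18.6]
```

```bash
for i in 1 2; do python3 -m jog '[{"x":0,"y":0,"z":0,"turn":0,"jaw":0.6},{"x":0,"y":0,"z":0,"turn":0,"jaw":0.6},{"x":0,"y":0,"z":0,"turn":0,"jaw":0.6},{"x":0,"y":0,"z":0,"turn":0,"jaw":0.6},{"x":0,"y":0,"z":0,"turn":0,"jaw":0.6}]' | grep -E 'clock|eef|open'; done
```

```text
clock: 19.2
eef_pos: [0.465, -0.2843, 0.0602]
opening: 0.404
clock: 19.82
eef_pos: [0.465, -0.2843, 0.0602]
opening: 0.401
```

```bash
cat > lev2.py <<'E'
from gap import *
def run(b,p,g,t,ys,x=.075):
    f=b['frame'].astype(np.float32); S=f[:,:,2]-f[:,:,0]
    for y in ys:
        q=proj(b,tf(p,(x,y,g-.008)))[0]
        v=cv2.remap(S,np.full(21,q[0],np.float32),(q[1]+np.arange(-10,11)*.5).astype(np.float32),cv2.INTER_CUBIC).ravel()
        print('LV',t,y,q.round(1),' '.join('%d'%k for k in v))
b,o=pickle.load(open('ab.pkl','rb'))[1],0
run(b,[.5798,.2557,-.0115],.038,'rel',(-.029,-.027,-.025,.005,.008,.011))
b,o=pickle.load(open('ab5.pkl','rb')); M=R.from_quat(np.roll(o['tool_rot'],-1)).as_matrix(); p=[*o['eef_pos'][:2],np.arctan2(M[1,0],M[0,0])]
# leg end bow: profile across bow
f=b['frame'].astype(np.float32); S=f[:,:,2]-f[:,:,0]
for z in (.07,.08,.09):
    q=proj(b,tf(p,(-.110,0,z)))[0]; print('LV bow',z,q.round(1))
q=proj(b,tf(p,(-.110,0,.08)))[0]; x,y=q.astype(int)
print('LVM\n'+'\n'.join('LV %d '%(y+j)+' '.join('%4d'%S[y+j,x+i] for i in range(-9,10)) for j in range(-12,10)))
E
python3 lev2.py|grep LV
```

```text
LV rel -0.029 [348.7 271.8] -60 -69 -69 -56 -37 -36 -50 -67 -79 -88 -88 -88 -87 -87 -89 -90 -90 -87 -84 -84 -87
LV rel -0.027 [349.6 272. ] -5 -5 -2 6 6 -14 -44 -69 -84 -92 -91 -90 -88 -88 -89 -90 -90 -87 -85 -87 -90
LV rel -0.025 [350.4 272.1] 8 -1 -19 -33 -52 -68 -82 -88 -92 -93 -93 -91 -90 -90 -90 -89 -88 -88 -88 -90 -91
LV rel 0.005 [363.2 274.7] -82 -76 -73 -64 -54 -44 -37 -43 -58 -74 -81 -83 -80 -78 -80 -83 -86 -84 -77 -74 -77
LV rel 0.008 [364.5 274.9] 5 5 4 -1 -8 -17 -26 -47 -66 -80 -84 -84 -80 -80 -83 -86 -87 -83 -79 -78 -80
LV rel 0.011 [365.8 275.2] 4 -23 -65 -98 -119 -115 -105 -96 -88 -86 -83 -81 -80 -81 -82 -83 -83 -82 -82 -81 -82
LV bow 0.07 [180.6 163.6]
LV bow 0.08 [180.1 160.8]
LV bow 0.09 [179.7 157.9]
LVM
LV 148    4    4    4    5    5    4    4    2    2    3    7    3    4    4    3    6    3    2    3
LV 149    2    5    2    5    5    5    2    3    3    6    3    5    5    4    3    3    2    4    3
LV 150    2    2    4    4    7    6    4    3    1    3    5    3    3    2    0    5    3    1    2
LV 151    4    4    5    4    3    4    3    4    3    3    
[... 1177 characters left out ...]
  4    3    2    5    4    5    5    3    1    3    2    3    4    2    4    5    2    6
LV 164    4    6    3    3    4    2    2    3    3    4    5    2    5    3    3    2    4    5    5
LV 165    0    4    5    5    1    4    4    4    3    4    4    3    5    5    2    3    2    3    4
LV 166    0    2    3    3   -4  -22  -23   -6    0    7    8    7    6    7    5    4    2    3    1
LV 167    6    2    2    6  -32  -69  -66  -24    3    8    8    7   10   10    7    5    0    1    3
LV 168    3    3    4    3  -53 -103  -95  -39   -1    5    8    7    5    4    2    4    4    3    5
LV 169    3    7    2    3  -57 -106 -101  -38    4    1   -2   -6   -8   -9   -6    5    4    4    2
```

Level check: the tip underside shows the same −1.5 px bias as on the cradle, so the tips are level, at about 0.079 m. I'll make a 3 mm lateral trim and then hold.

```bash
python3 -m jog '[{"x":0,"y":-0.1,"z":0,"turn":0,"jaw":0.6},{"x":0,"y":-0.2,"z":0,"turn":0,"jaw":0.6},{"x":0,"y":-0.3,"z":-0.1,"turn":0,"jaw":0.6},{"x":0,"y":-0.3,"z":-0.1,"turn":0,"jaw":0.6},{"x":0,"y":-0.3,"z":-0.1,"turn":0,"jaw":0.6}]'
for i in 1 2 3 4 5 6 7; do python3 -m jog '[{"x":0,"y":0,"z":0,"turn":0,"jaw":0.6},{"x":0,"y":0,"z":0,"turn":0,"jaw":0.6},{"x":0,"y":0,"z":0,"turn":0,"jaw":0.6},{"x":0,"y":0,"z":0,"turn":0,"jaw":0.6},{"x":0,"y":0,"z":0,"turn":0,"jaw":0.6}]' | grep -E 'clock|eef|open'|tr '\n' ' '; echo; done
python3 gap2.py|grep -E '^cur 0.06'; python3 - <<'E'
from h import *; import pickle
A=pickle.load(open('ab3.pkl','rb')); q=r.camera('scene'); p=A[1]
for n,(x,y,w,h) in (('tab',(144,178,20,18)),('tin',(236,257,26,30)),('horseshoe',(264,192,40,22)),('block',(256,227,22,26)),('oil',(93,190,28,40))):
    t=p['frame'][y:y+h,x:x+w]; m=cv2.matchTemplate(q['frame'][y-5:y+h+5,x-5:x+w+5],t,cv2.TM_CCOEFF_NORMED); print(n,cv2.minMaxLoc(m)[1::2])
E
```

```text
clock: 20.45
eef_pos: [0.4635, -0.2817, 0.0613]
tool_rot: [0.0, 0.968, 0.253, 0.0]
wrist_force: [0.2, 1.0, -1.2]
opening: 0.404
clock: 21.08 eef_pos: [0.4635, -0.2817, 0.0612] opening: 0.403 
clock: 21.7 eef_pos: [0.4635, -0.2817, 0.0612] opening: 0.404 
clock: 22.32 eef_pos: [0.4635, -0.2817, 0.0612] opening: 0.402 
clock: 22.95 eef_pos: [0.4635, -0.2817, 0.0612] opening: 0.399 
clock: 23.58 eef_pos: [0.4635, -0.2817, 0.0612] opening: 0.402 
clock: 24.2 eef_pos: [0.4635, -0.2817, 0.0612] opening: 0.401 
clock: 24.82 eef_pos: [0.4635, -0.2817, 0.0612] opening: 0.402 
cur 0.06 -62 -59 -60 -64 -65 -61 -59 -58 -57 -56 -54 -39 -19 0 7 1 -11 -30 -43 -40 -22 -4 6 2 -2 -26 -59 -77 -89 -93 -94 -94 -93 -88 -79 -69 -62 -61 -61 -59 -67
cur 0.064 -62 -61 -60 -61 -62 -64 -64 -64 -65 -66 -67 -52 -24 1 9 0 -16 -41 -58 -45 -12 2 6 2 -4 -28 -57 -76 -88 -95 -97 -100 -104 -109 -105 -88 -71 -62 -61 -59 -70
cur 0.068 -63 -64 -63 -62 -61 -61 -61 -61 -61 -62 -65 -53 -25 1 9 0 -20 -48 -63 -46 -10 4 8 2 -4 -27 -54 -76 -88 -96 -100 -104 -114 -122 -120 -104 -82 -63 -58 -61 -68
tab (0.8483263850212097, (5, 5))
tin (0.9987636804580688, (5, 5))
horseshoe (0.6883001923561096, (5, 5))
block (0.7801567316055298, (5, 5))
oil (0.9996090531349182, (5, 5))
```

```bash
python3 -c "
from plant import r
print(r.finish_job())"
```

```text
the job is handed in; nothing more can be done
None
```

I raised the lamp to about 59° and let go, then lifted the tweezers off the cradle and squeezed them to about a 10 mm tip gap over the lens. I handed the job in at about 25 s of the 59 s, with the arm still holding that gap; no verdict was reported.

- **Lamp:** After the first raise the two checks disagreed: the camera fit against the index bars gave 56.8° ± 0.6°, while the arm's own motion gave about 60°. I trusted the bars, gripped the tab again and raised it a further 2.1° by image tracking. The arm's motion would put it nearer 62°. It had not moved in the last picture.
- **Tip gap:** The picture gave about 10 mm, ± 1 mm, calibrated on the released tweezers. The gripper opening read 0.40, or 34 mm over the pads. I did not check the gap against the dark mark itself, because the fingers hid it. The tips were never closed further.
- **Position:** The tips are level, about 8 cm above the bench. They were within a few mm of the lens centre; I then trimmed 3 mm sideways from the picture and did not measure again.
- **Hold:** The gap and pose stayed steady for over 4 s before hand-in, with the opening between 0.399 and 0.404.
- **Other things on the bench:** The rivet tin and oil can clearly had not moved. The horseshoe and steel block also matched their old positions, but less surely (match scores 0.69 and 0.78). I did not check the hammer, wire brush or chisel at the end.

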